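# Shut the contact grill and set it preheating

### The arm

A 7-joint arm with a two-finger parallel gripper is mounted at the origin on a cart in front of the work surface, level with it; the furniture and walls round the work are solid. World frame = base frame: x ahead of the robot, y to its left, z up, the work surface at z = 0. Lengths are in m, angles in rad, forces in N, time in s.
With the tool pointing down it reaches from about 0.35 to 0.9 m from the base axis. Payload 8.1 kg.
Tool frame: the origin (TCP) lies at the very end of the fingers, on their centre line; the grasp point (between the pads) lies 19 mm behind it (grasp_offset is the distance from the TCP to the grasp point, in m); z points along the fingers, y is the line along which they close (so a half turn about z gives the same grasp; the last joint's range is limited). The gripper opens to 92 mm and grips with 3 to 60 N. Pads are 19 mm wide; open, the fingers measure 130 mm over their backs; the gripper's body (75 mm by 190 mm) begins 47 mm behind the grasp point.
Start: joints at [1.239, 0.434, 0.025, 1.573, -0.012, 1.134, -0.075], TCP at [0.142, -0.609, 0.227] pointing down, gripper open.
Joint ranges: [-2.62, 2.62], [-0.44, 2.09], [-1.27, 1.32], [0.08, 2.57], [-1.32, 4.46], [0.12, 2], [-2.74, 2.74]. Speed limits (rad/s): [2.22, 2.22, 3.01, 3.01, 3.14, 3.14, 3.14].

### API

Orientations are given as a rotation vector (axis times angle).
In Python, from cell import observe, get_image, camera_params, sign_off, silhouettes, grasp_offset gives the robot as it stands. The module is installed in compiled form; this text tells all that it offers.
- The arm moves only by the tool jog_arm, never from a script. Its argument "motion" is a list that holds one entry, the list of rows, each a list of 7 numbers: the shift along the tool's x, y, z in m, then the turn, a rotation vector about the tool's x, y, z in rad, then the closure, from -1 (fully open) to 1 (shut), so that 0 is half open. In form: [[[dx, dy, dz, wx, wy, wz, hand], ...]]. A call has 1 to 10 rows; each row is the pose to reach, as a shift and turn from the pose commanded when the call began, along the tool's axes at that moment; what a row does not reach only later rows make up. A row lasts 1/12 s, in which the tool goes at most 41.7 mm and 7.16 degrees, less where a joint would pass 70% of its speed; a pose out of reach is approached as far as the arm can. A call with a gripper value outside its range is refused whole. The fingers move at their own pace and stop on an object; "force" is the grip in N (left out, the last holds). Time passes only in rows, so rows that repeat a pose let the fingers close. It gives the time, the measured TCP pose, the force, the opening and the grip force at its end, in the units of the state.
- observe(): the state, without advancing time (a new reading comes with each control period).
- get_image(name): name is "scene" or "top" or "wrist"; returns the picture (400x640x3 uint8, red, green, blue); there is no depth.
- camera_params(name): a dict with "vertical_fov" (degrees; the focal length in pixels is half the picture's height over the tangent of half this angle, whatever the lens; pixels are square), "cx", "cy" (the principal point, pixels), "T" (4x4, takes a point from camera to world coordinates). Camera axes: x right, y down, z forward; pixel columns grow to the right and rows downward; lengths in m; the calibration is good to about 2 mm. A picture is of the moment at which its call begins: read the wrist's pose just before it. camera_params takes no time and is no camera call; for the wrist camera it gives the pose at the moment of the call.
- sign_off(): hands the job in; it is judged then, once.
Trained networks look in the newest picture that a camera, given by its name, has taken for a name from the list of things; names that differ only in an ending like _2 or _b are one class to them, and where a whole thing is asked for, a point or a joint stands for the part that bears it (a point fixed in the world has none). Each returns a list of dicts, best first, with "p" (0 to 1); they miss things now and then, are a little off and sometimes report something else, mostly with a low value. They report only what shows in the picture. A call takes as long as a camera call.
- silhouettes(query, camera): "mask" (400x640 bool, what is visible of it) and "pixel" ([column, row] in pixels, amid what is visible of it).
The state is a dict: "clock": time; "joints": joint angles; "dq": joint speeds; "joint_efforts": joint torques, N m; "position": TCP position; "ee_rot": TCP orientation; "force": force on the tool from outside, world axes, zero at the start; "ft_torque": the same for the moment, N m; "width": opening from 0.0 (shut) to 1.0 (fully open); "gripper_force": force on a finger pad.
Only numpy, scipy, OpenCV 4.12 (cv2) and the standard library are available. Lean on these libraries where they do the work, as an engineer would, in place of code of your own. Each camera call takes 0.05 s, during which the arm holds its last target. There are 200 camera calls.

### The job

Set the contact grill preheating with light touches of the fingertips, lifting nothing: push its lid, which stands ajar, fully shut by the lip at the front without pressing any key, then tap the small round power key at the left end to wake it, tap the oblong sandwich key next to it, and tap the large round start key. Press each lightly and let it go again, leave the square frozen-food key alone, and do not disturb the things that stand around.

Things in the scene. Friction and masses are not known exactly. Their poses are not given: they have to be found in the camera images.
- grill: the contact grill: a low steel and black machine 250 mm wide and 226 mm deep with ribbed plates, standing firm on the worktop (it cannot be moved). Origin under its centre on the worktop; its -x axis points to its front (towards the robot, turned by up to about 0.4 rad), +y to its left as one stands before it, z up
- hinge (a point): middle of the lid's hinge axis, 105 mm behind the grill's centre and 58 mm above the worktop; the axis runs along the grill's y axis. On top of the lid, near its front, a black panel carries a row of four grey keys and, behind them, a flat display. The keys turn with the lid; when it is shut their tops are 102 mm above the worktop
- lid (a joint): angle of the grill's lid about the hinge at its back, rad: 0 is shut against its stop, larger is further open; it starts ajar, between 0.18 and 0.42. The hinge is stiff: the lid stays wherever it is left, and is pushed down with about 2 N at its lip. Overhead, a wall cabinet begins about level with the middle of the grill, its underside 0.66 m above the worktop: keep the wrist clear of it
- lip (a point): the point to push by, on the upper face of the lid's front lip, a flat black tab 130 mm wide that sticks out 48 mm in front of the lid. It lies in the middle of the tab, 242 mm in front of the hinge and, with the lid shut, 80 mm above the worktop; its frame turns with the lid (z is the lid's outward normal, x points along the lid to the hinge)
- power_key_top (a point): centre of the top of the power key: small and round, 18 mm across, at the left end of the row of four. It lies 168 mm in front of the hinge axis and 84 mm to the left of the middle line; it stands 6 mm proud of the panel when released; z is the lid's outward normal
- power_key (a joint): travel of that key, m: 0 released, 0.003 fully in; a spring takes 1.4 N to start it and 4 N to hold it fully in, and pushes it back up; it counts as pressed beyond 0.0015
- sandwich_key_top (a point): centre of the top of the sandwich programme key: an oblong bar, 38 mm along the row by 15 mm, second from the left. It lies 168 mm in front of the hinge axis and 30 mm to the left of the middle line; it stands 6 mm proud of the panel when released; z is the lid's outward normal
- sandwich_key (a joint): travel of that key, m: 0 released, 0.003 fully in; a spring takes 1.4 N to start it and 4 N to hold it fully in, and pushes it back up; it counts as pressed beyond 0.0015
- start_key_top (a point): centre of the top of the start key: the large round one, 29 mm across, third from the left. It lies 168 mm in front of the hinge axis and 30 mm to the right of the middle line; it stands 6 mm proud of the panel when released; z is the lid's outward normal
- start_key (a joint): travel of that key, m: 0 released, 0.003 fully in; a spring takes 1.4 N to start it and 4 N to hold it fully in, and pushes it back up; it counts as pressed beyond 0.0015
- frozen_key_top (a point): centre of the top of the frozen-food key: square, 17 mm, at the right end of the row; not to be pressed. It lies 168 mm in front of the hinge axis and 84 mm to the right of the middle line; it stands 6 mm proud of the panel when released; z is the lid's outward normal
- frozen_key (a joint): travel of that key, m: 0 released, 0.003 fully in; a spring takes 1.4 N to start it and 4 N to hold it fully in, and pushes it back up; it counts as pressed beyond 0.0015
- mug: striped ceramic mug, 92 mm high, to the right of the grill; a bystander, to be left alone. Origin at the centre of its underside
- spice_jar: spice jar, 45 mm wide and 106 mm high, to the right of the grill; a bystander, to be left alone. Origin at the centre of its underside
- timer: wind-up kitchen timer, 64 mm wide and 40 mm high, further to the right; a bystander, to be left alone. Origin at the centre of its underside
- lemon: lemon, 71 mm long, lying at the front, to the right of the grill; a bystander, to be left alone. Origin at the centre of its underside

How it is judged:
On the way, in this order (a step that is already met when the one before it is completed fails the run):
1. the lid is pushed fully shut (value of joint lid below 0.03 rad and value of joint each of power_key, sandwich_key, start_key, frozen_key below 0.0008 m), for 0.2 s.
2. then the power key is pressed in, alone (value of joint power_key above 0.0015 m and value of joint each of sandwich_key, start_key, frozen_key below 0.0008 m), for 0.04 s.
3. then the sandwich key is pressed in, alone (value of joint sandwich_key above 0.0015 m and value of joint each of power_key, start_key, frozen_key below 0.0008 m), for 0.04 s.
4. then the start key is pressed in, alone (value of joint start_key above 0.0015 m and value of joint each of power_key, sandwich_key, frozen_key below 0.0008 m), for 0.04 s.
At the end, for the whole second after the job is handed in: The lid is shut (within 0.03 rad), all four keys have sprung back (within 0.8 mm) and every bystander stands within 20 mm of where it was (all of step 1 and distance of each of mug, spice_jar, timer, lemon from where it was at the start of the episode below 0.02 m); the robot touches nothing.
It fails at once if the frozen-food key is pressed (value of joint frozen_key above 0.0015 m).
It fails at once if a key is pressed while the lid is still open (value of joint lid above 0.06 rad and value of joint any of power_key, sandwich_key, start_key, frozen_key above 0.0015 m).
It fails at once if the lid is lifted further open than it can start (value of joint lid above 0.5 rad).
It fails at once if the lid or a key is pushed hard (over 30 N) (contact force between the arm and lid above 30 N).
It fails at once if a bystander is lifted or pushed away (distance of any of mug, spice_jar, timer, lemon from where it was at the start of the episode above 0.03 m).
It also fails if it takes over 53 s, if anything falls off the work surface, if the arm or the gripper's body presses on something with over 40 N, if the wrist force passes 120 N, or if a joint passes its speed limit or range.

## Working session

There is one attempt and no reset: what is moved stays moved. The work goes in short steps, Python scripts to look and compute and a tool call to move; the robot and the scene stay as the last step left them, time stands still between calls to the robot, and variables do not carry over. Pictures are saved under pics/ and viewed, at most 10 in all, crops included, and the job is handed in when it is done.

Besides the shell and the picture viewer there is one more tool, called after "Call:" by a JSON object that holds its "op" and its "data". jog_arm: Moves the arm, as the interface text tells. Its arguments: {"type":"object","properties":{"motion":{"type":"array"},"force":{"type":"number"}},"required":["motion"]}

```bash
mkdir -p pics; python3 - <<'E'
from cell import *
import cv2,numpy as np
np.set_printoptions(precision=4,suppress=True)
s=observe();print({k:s[k] for k in('clock','position','ee_rot','force','width')})
for c in('scene','top'):
    im=get_image(c);cv2.imwrite(f'pics/{c}0.png',im[:,:,::-1])
    p=camera_params(c);print(c,p['vertical_fov'],p['cx'],p['cy']);print(p['T'])
    for q in('grill','lip','power_key_top','sandwich_key_top','start_key_top','frozen_key_top'):
        r=silhouettes(q,c)
        for d in r[:2]:
            ys,xs=np.nonzero(d['mask']);print(q,round(d['p'],2),d['pixel'],len(xs),xs.min(),xs.max(),ys.min(),ys.max())
E
```

```text
{'clock': 0.0, 'position': array([ 0.1416, -0.6082,  0.2259]), 'ee_rot': array([-3.1195, -0.3584,  0.0005]), 'force': array([ 0.5094, -0.3416, -0.124 ]), 'width': 0.998672682987691}
scene 57.8250816127214 315.66011306034034 204.92978236111378
[[-0.8885 -0.2079  0.4091  0.2032]
 [-0.4582  0.4518 -0.7655  0.4978]
 [-0.0257 -0.8675 -0.4967  0.5057]
 [ 0.      0.      0.      1.    ]]
grill 0.67 [275.0, 256.2] 13913 187 344 184 321
grill 0.16 [275.4, 231.0] 7053 194 342 183 272
lip 0.93 [272.1, 230.3] 6956 195 342 184 271
power_key_top 0.49 [267.4, 234.8] 50 262 271 231 237
power_key_top 0.32 [273.6, 229.8] 7060 195 343 183 272
sandwich_key_top 0.57 [277.3, 218.1] 116 273 286 212 224
start_key_top 0.53 [292.3, 202.5] 94 285 298 198 207
frozen_key_top 0.44 [299.7, 189.5] 28 298 305 188 192
top 43.435006050470854 317.3148662446891 195.9135187440889
[[-0.0124 -0.9859  0.1667  0.3502]
 [-0.9999  0.0137  0.0067 -0.1922]
 [-0.0089 -0.1666 -0.986   1.3001]
 [ 0.      0.      0.      1.    ]]
grill 0.83 [244.0, 195.3] 9345 186 297 143 247
grill 0.27 [274.2, 195.1] 43 269 276 194 200
lip 0.83 [237.3, 195.7] 8466 186 291 144 247
lip 0.71 [319.8, 156.5] 414 312 330 144 169
power_key_top 0.37 [198.3, 208.5] 25 198 203 206 210
power_key_top 0.35 [223.4, 203.0] 108 216 231 200 208
start_key_top 0.6 [252.1, 200.7] 84 245 254 196 205
frozen_key_top 0.45 [269.0, 197.1] 28 270 275 195 199
```

```bash
python3 - <<'E'
import cv2
a=cv2.imread('pics/scene0.png');b=cv2.imread('pics/top0.png')
a=cv2.resize(a[150:350,150:390],None,fx=2.4,fy=2.4,interpolation=2)
cv2.imwrite('pics/a.png',a)
b=cv2.resize(b[110:290,150:400],None,fx=3,fy=3,interpolation=2);cv2.imwrite('pics/b.png',b)
E
```

```text
(no output)
```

View pics/a.png

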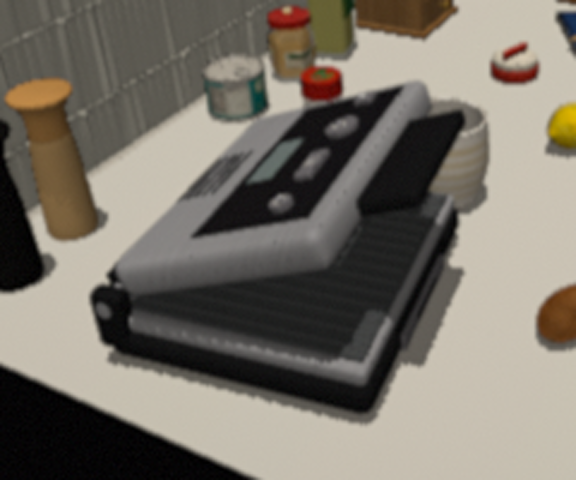

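View pics/b.png

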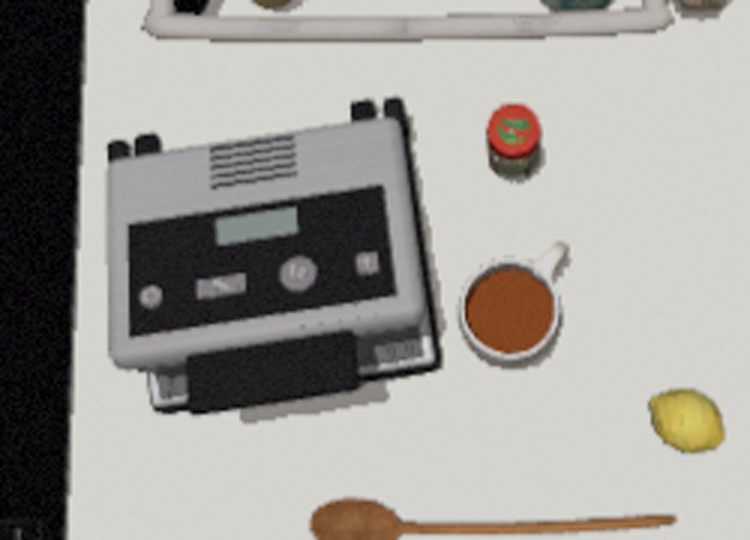

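The crops show the lid ajar. In the top image the keys are at about (200,209), (224,205), (249,201) and (272,198). In the scene image they are at about (267,235), (280,218), (292,202) and (303,190). The mug and jar stand to the right, and the space in front of the lip is clear. Next I'll fit the pose and lid angle.

```bash
cat >g.py <<'E'
import numpy as np
from cell import camera_params
from scipy.optimize import least_squares
from scipy.spatial.transform import Rotation as R
np.set_printoptions(precision=4,suppress=True)
KEYS=np.array([[-.168,y,.044] for y in(.084,.030,-.030,-.084)])
LIP=np.array([[-.242,0,.022]])
def world(P,v):
    x,y,yaw,l=v
    P=R.from_euler('y',l).apply(P)+[.105,0,.058]   # opening raises the front (-x)
    return R.from_euler('z',yaw).apply(P)+[x,y,0]
def proj(W,p):
    T=p['T'];C=(W-T[:3,3])@T[:3,:3];f=200/np.tan(np.radians(p['vertical_fov'])/2)
    return C[:,:2]/C[:,2:]*f+[p['cx'],p['cy']]
def fit(obs,v0=(.6,0,0,.3),fixed=None):
    g=lambda v:np.concatenate([(proj(world(P,v),p)-px).ravel() for p,P,px in obs])
    return least_squares(g,v0,loss='soft_l1')
def totool(s,W,):
    return R.from_rotvec(s['ee_rot']).inv().apply(np.asarray(W)-s['position'])
E
python3 - <<'E'
from g import *
from cell import observe
t=np.array([[200,208.7],[223.7,205.3],[249.3,201],[272.3,197.7]])
s=np.array([[267.1,234.6],[280.4,217.9],[292.5,202.5],[302.9,190.4]])
o=[(camera_params('top'),KEYS,t),(camera_params('scene'),KEYS,s)]
r=fit(o);v=r.x;print(v,r.cost,r.fun)
o2=[camera_params(c) for c in('top','scene')]
for P,n in((KEYS,'keys'),(LIP,'lip')):
    print(n,world(P,v));print(' shut',world(P,(*v[:3],0)))
tab=np.array([[-.266,.065,.022],[-.266,-.065,.022],[0,.1,0],[0,-.1,0]])
for p in o2: print(proj(world(tab,v),p))
st=observe();print(R.from_rotvec(st['ee_rot']).as_matrix())
E
```

```text
[0.566  0.0078 0.1388 0.3594] 0.6538052211051733 [ 0.0136 -0.3383 -0.4207 -0.4647 -0.2116 -0.0767 -0.0208 -0.2918  0.391
 -0.357   0.0923  0.2924  0.547   0.1932  0.0534  0.0635]
keys [[ 0.518   0.0859  0.1583]
 [ 0.5254  0.0325  0.1583]
 [ 0.5337 -0.027   0.1583]
 [ 0.5412 -0.0805  0.1583]]
 shut [[ 0.492   0.0823  0.102 ]
 [ 0.4995  0.0288  0.102 ]
 [ 0.5078 -0.0306  0.102 ]
 [ 0.5153 -0.0841  0.102 ]]
lip [[ 0.4533 -0.0079  0.1637]]
 shut [[ 0.4304 -0.0111  0.08  ]]
[[211.9057 249.6296]
 [269.3154 240.8465]
 [196.9702 160.3791]
 [274.7706 148.7106]]
[[326.458  231.1373]
 [347.0338 195.2107]
 [201.9451 269.5673]
 [251.4242 217.1353]]
[[ 0.974   0.2267 -0.    ]
 [ 0.2267 -0.974  -0.0001]
 [-0.      0.0001 -1.    ]]
```

Call:
{"op": "jog_arm", "data": {"motion": [[[0.015,-0.018,-0.01,0,0,0,1],[0.04,-0.048,-0.015,0,0,0,1],[0.065,-0.078,-0.02,0,0,0,1],[0.09,-0.108,-0.02,0,0,0,1],[0.115,-0.138,-0.02,0,0,0,1],[0.14,-0.168,-0.02,0,0,0,1],[0.165,-0.198,-0.02,0,0,0,1],[0.19,-0.228,-0.02,0,0,0,1],[0.215,-0.258,-0.02,0,0,0,1],[0.24,-0.288,-0.02,0,0,0,1]]], "force": 10}}

```text
clock: 1.53
position: [0.3106, -0.2721, 0.2471]
ee_rot: [3.12, 0.358, 0.001]
force: [1.3, -0.7, 0.7]
width: 0.32
gripper_force: 0.0
```

Call:
{"op": "jog_arm", "data": {"motion": [[[0.024,-0.029,0,0,0,0.01,1],[0.048,-0.058,0,0,0,0.02,1],[0.072,-0.088,0,0,0,0.03,1],[0.096,-0.118,0,0,0,0.04,1],[0.12,-0.147,0,0,0,0.06,1],[0.144,-0.177,0,0,0,0.07,1],[0.168,-0.206,0,0,0,0.09,1],[0.185,-0.226,0,0,0,0.09,1],[0.185,-0.226,0.005,0,0,0.09,1],[0.185,-0.226,0.005,0,0,0.09,1]]]}}

```text
clock: 2.37
position: [0.4392, -0.0104, 0.2412]
ee_rot: [-3.133, -0.223, 0.001]
force: [-0.8, -0.3, -0.5]
width: 0.008
gripper_force: 0.0
```

```bash
python3 - <<'E'
from g import *
from cell import *
import cv2
p=camera_params('wrist');im=get_image('wrist').copy()
v=(.566,.0078,.1388,.3594)
for q in list(proj(world(KEYS,v),p))+list(proj(world(np.array([[-.266,.065,.022],[-.266,-.065,.022],LIP[0]]),v),p)):
    print(q);cv2.circle(im,tuple(int(round(a)) for a in q),3,(255,0,0),1)
print(p['T'],p['vertical_fov'],p['cx'],p['cy'])
cv2.imwrite('pics/w1.png',im[:,:,::-1])
E
```

```text
[212.4391  91.2269]
[282.3229  91.4993]
[359.9358  91.8018]
[429.7552  92.074 ]
[242.6739 217.606 ]
[398.6242 218.1524]
[320.7698 189.1483]
[[ 0.142  -0.941  -0.3073  0.5226]
 [-0.9899 -0.1351 -0.0439  0.0019]
 [-0.0002  0.3104 -0.9506  0.3983]
 [ 0.      0.      0.      1.    ]] 68.76730283184177 320.8141287075929 196.6449568395547
```

View pics/w1.png

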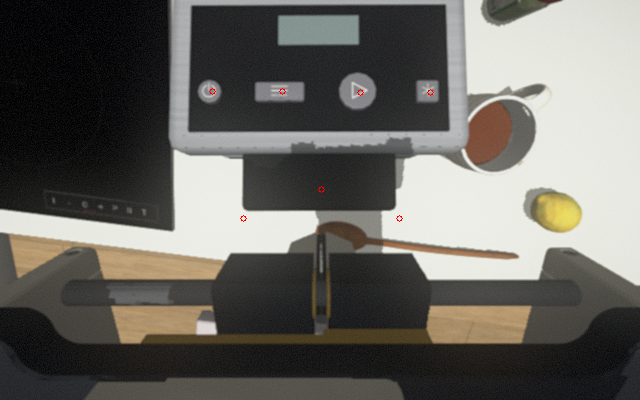

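The wrist view confirms the fit: the projected keys fall on the real ones within about 2 mm, and the tab spans columns 243–396 and rows 153–210. Next I'll push the lid down by the lip along its arc.

Call:
{"op": "jog_arm", "data": {"motion": [[[0.006,0,0.03,0,0,0,1],[0.012,0,0.055,0,0,0,1],[0.012,0,0.066,0,0,0,1],[0.012,0,0.072,0,0,0,1],[0.011,0,0.078,0,0,0,1],[0.009,0,0.084,0,0,0,1],[0.006,0,0.09,0,0,0,1],[0.004,0,0.096,0,0,0,1],[0.002,0,0.102,0,0,0,1],[0.0,0,0.108,0,0,0,1]]]}}

```text
clock: 3.25
position: [0.439, -0.012, 0.1335]
ee_rot: [3.134, 0.217, 0.001]
force: [0.4, -0.8, 1.0]
width: 0.005
gripper_force: 0.6
```

Call:
{"op": "jog_arm", "data": {"motion": [[[-0.001,0,0.006,0,0,0,1],[-0.003,0,0.012,0,0,0,1],[-0.004,0,0.018,0,0,0,1],[-0.006,0,0.024,0,0,0,1],[-0.007,0,0.03,0,0,0,1],[-0.008,0,0.036,0,0,0,1],[-0.009,0,0.042,0,0,0,1],[-0.01,0,0.047,0,0,0,1],[-0.011,0,0.051,0,0,0,1],[-0.011,0,0.053,0,0,0,1]]]}}

```text
clock: 4.08
position: [0.4278, -0.0133, 0.0801]
ee_rot: [3.134, 0.218, -0.001]
force: [-5.0, 0.0, 22.0]
width: 0.004
gripper_force: 11.7
```

Call:
{"op": "jog_arm", "data": {"motion": [[[0,0,0.001,0,0,0,1],[0,0,0.002,0,0,0,1],[0,0,0.002,0,0,0,1]]]}}

```text
clock: 4.33
position: [0.4278, -0.0133, 0.08]
ee_rot: [3.133, 0.218, -0.001]
force: [-9.0, -0.0, 31.0]
width: 0.002
gripper_force: 15.1
```

Call:
{"op": "jog_arm", "data": {"motion": [[[0,0,-0.004,0,0,0,1],[0,0,-0.03,0,0,0,1],[0,0,-0.06,0,0,0,1],[0.015,-0.025,-0.072,0,0,0,1],[0.035,-0.05,-0.072,0,0,0,1],[0.06,-0.075,-0.072,0,0,0,1],[0.077,-0.086,-0.072,0,0,0,1],[0.077,-0.086,-0.072,0,0,0,1],[0.077,-0.086,-0.072,0,0,0,1]]]}}

```text
clock: 5.08
position: [0.4927, 0.0834, 0.1504]
ee_rot: [-3.133, -0.22, 0.001]
force: [-0.0, -0.2, 0.0]
width: 0.009
gripper_force: 0.0
```

```bash
python3 - <<'E'
from g import *
from cell import *
import cv2
s=observe();print(s['clock'],s['position'],s['ee_rot'],s['force'])
p=camera_params('wrist');im=get_image('wrist').copy()
v=(.566,.0078,.1388,0)
for q in proj(world(KEYS,v),p):
    print(q);cv2.circle(im,tuple(int(round(a)) for a in q),3,(255,0,0),1)
cv2.imwrite('pics/w2.png',im[:,:,::-1])
c=camera_params('scene');im=get_image('scene').copy()
for q in proj(world(KEYS,v),c): cv2.circle(im,tuple(int(round(a)) for a in q),2,(255,0,0),1)
cv2.imwrite('pics/s2.png',cv2.resize(im[130:350,150:400],None,fx=2.4,fy=2.4)[:,:,::-1])
E
```

```text
5.0833 [0.4927 0.0834 0.1504] [-3.1335 -0.2204  0.0009] [-0.0364 -0.2083  0.0176]
[322.7398 219.3928]
[393.8912 219.5256]
[472.9306 219.6732]
[544.05  219.806]
```

View pics/w2.png

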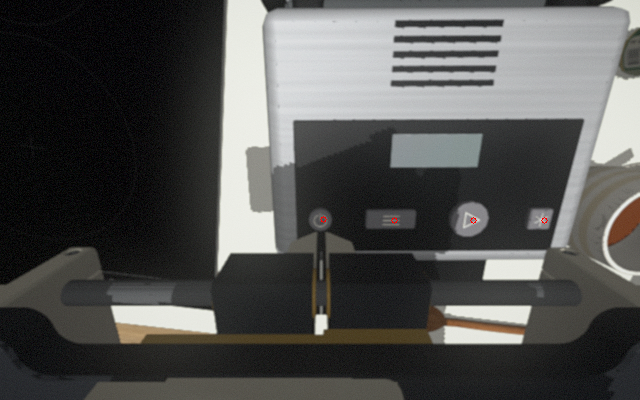

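View pics/s2.png

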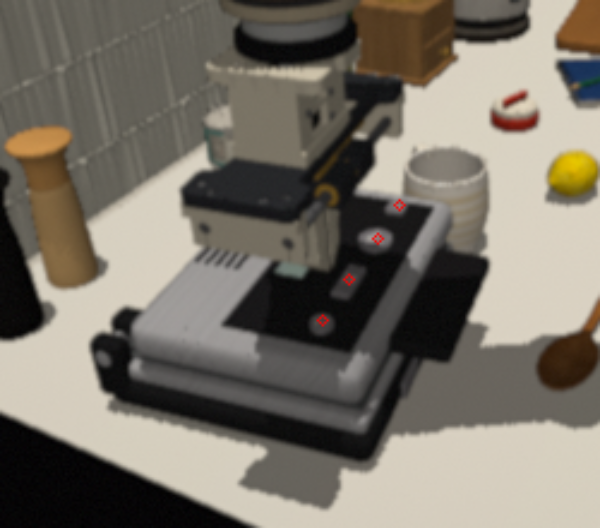

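The lid is shut, and the projected keys fall on the real ones in both views; power is at (320,219) in the wrist image. Next I'll tap power.

Call:
{"op": "jog_arm", "data": {"motion": [[[0,0,0.02,0,0,0,1],[0,0,0.036,0,0,0,1],[0,0,0.044,0,0,0,1],[0,0,0.046,0,0,0,1],[0,0,0.047,0,0,0,1],[0,0,0.048,0,0,0,1],[0,0,0.049,0,0,0,1],[0,0,0.049,0,0,0,1]]]}}

```text
clock: 5.85
position: [0.4931, 0.0826, 0.1023]
ee_rot: [3.134, 0.217, 0.002]
force: [-0.3, -0.0, 1.3]
width: 0.006
gripper_force: 0.7
```

Call:
{"op": "jog_arm", "data": {"motion": [[[0,0,0.0005,0,0,0,1],[0,0,0.001,0,0,0,1],[0,0,0.0015,0,0,0,1],[0,0,0.002,0,0,0,1],[0,0,0.0024,0,0,0,1],[0,0,0.0024,0,0,0,1],[0,0,0.0024,0,0,0,1]]]}}

```text
clock: 6.43
position: [0.4931, 0.0825, 0.0995]
ee_rot: [3.134, 0.218, 0.001]
force: [1.2, -1.6, 4.4]
width: 0.006
gripper_force: 1.9
```

Call:
{"op": "jog_arm", "data": {"motion": [[[0,0,-0.005,0,0,0,1],[0,0,-0.02,0,0,0,1],[0,0.02,-0.022,0,0,0,1],[0,0.045,-0.022,0,0,0,1],[0,0.054,-0.022,0,0,0,1],[0,0.054,-0.02,0,0,0,1],[0,0.054,-0.01,0,0,0,1],[0,0.054,-0.005,0,0,0,1],[0,0.054,-0.0035,0,0,0,1],[0,0.054,-0.003,0,0,0,1]]]}}

```text
clock: 7.27
position: [0.4991, 0.0302, 0.1015]
ee_rot: [-3.133, -0.221, 0.003]
force: [-0.5, 0.3, 2.9]
width: 0.008
gripper_force: 1.0
```

Call:
{"op": "jog_arm", "data": {"motion": [[[0,0,0.0005,0,0,0,1],[0,0,0.001,0,0,0,1],[0,0,0.0015,0,0,0,1],[0,0,0.002,0,0,0,1],[0,0,0.0025,0,0,0,1],[0,0,0.0025,0,0,0,1],[0,0,0.0025,0,0,0,1]]]}}

```text
clock: 7.85
position: [0.5003, 0.0294, 0.1]
ee_rot: [-3.134, -0.218, -0.001]
force: [-0.6, 2.4, 4.0]
width: 0.003
gripper_force: 1.7
```

Call:
{"op": "jog_arm", "data": {"motion": [[[0,0,0.0005,0,0,0,1],[0,0,0.0005,0,0,0,1],[0,0,0.0005,0,0,0,1]]]}}

```text
clock: 8.1
position: [0.5003, 0.0293, 0.0995]
ee_rot: [-3.134, -0.218, -0.001]
force: [-1.3, 2.7, 4.2]
width: 0.008
gripper_force: 1.9
```

Sandwich is pressed. Next I'll lift and move 60 mm right to start.

Call:
{"op": "jog_arm", "data": {"motion": [[[0,0,-0.005,0,0,0,1],[0,0,-0.02,0,0,0,1],[0,0.02,-0.022,0,0,0,1],[0,0.045,-0.022,0,0,0,1],[0,0.06,-0.022,0,0,0,1],[0,0.06,-0.02,0,0,0,1],[0,0.06,-0.01,0,0,0,1],[0,0.06,-0.005,0,0,0,1],[0,0.06,-0.0035,0,0,0,1],[0,0.06,-0.003,0,0,0,1]]]}}

```text
clock: 8.93
position: [0.5075, -0.0296, 0.1016]
ee_rot: [-3.134, -0.22, 0.003]
force: [-1.4, -1.3, 2.3]
width: 0.006
gripper_force: 1.0
```

Call:
{"op": "jog_arm", "data": {"motion": [[[0,0,0.0005,0,0,0,1],[0,0,0.001,0,0,0,1],[0,0,0.0015,0,0,0,1],[0,0,0.002,0,0,0,1],[0,0,0.0027,0,0,0,1],[0,0,0.003,0,0,0,1],[0,0,0.003,0,0,0,1]]]}}

```text
clock: 9.52
position: [0.5085, -0.0299, 0.0994]
ee_rot: [-3.134, -0.218, -0.001]
force: [-1.3, 1.8, 3.6]
width: 0.005
gripper_force: 1.9
```

Call:
{"op": "jog_arm", "data": {"motion": [[[0,0,-0.005,0,0,0,1],[0,0,-0.02,0,0,0,1],[0,0,-0.05,0,0,0,1],[0,0,-0.08,0,0,0,1],[-0.02,0,-0.11,0,0,0,1],[-0.05,0,-0.12,0,0,0,1],[-0.06,0,-0.12,0,0,0,1],[-0.06,0,-0.12,0,0,0,1],[-0.06,0,-0.12,0,0,0,1]]]}}

```text
clock: 10.27
position: [0.4489, -0.0393, 0.2194]
ee_rot: [3.133, 0.216, 0.001]
force: [0.8, -1.0, -0.0]
width: 0.002
gripper_force: 0.0
```

```bash
python3 - <<'E'
from cell import *
import cv2
s=observe();print(s['clock'],s['position'],s['force'])
cv2.imwrite('pics/w3.png',get_image('wrist')[:,:,::-1])
E
```

```text
10.2667 [ 0.44887452 -0.03933478  0.21936687] [ 0.75459905 -0.99383929 -0.04944204]
```

View pics/w3.png

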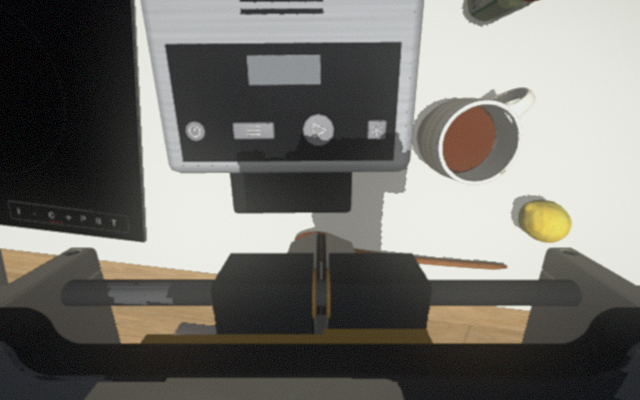

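The lid is shut, the keys (row ~130) are clear, and the mug and lemon have not moved. Handing in.

```bash
python3 -c "
from cell import *
print(sign_off())"
```

```text
the job is handed in; nothing more can be done
None
```

I shut the lid by its lip, tapped power, sandwich and start in that order at about 4 N each, backed the arm clear and handed the job in; no verdict was shown, and the wrist sensor read about 32 N (limit 30 N) as the lid met its stop, so that one limit is in doubt.

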